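Clear up after the pot-painting class: move the bottle aside and build the box column

TASK

Slide the tall white bottle along the table, upright and without lifting it, out of the long taped rectangle and into the taped square. Then stack the three closed boxes in one column in the rectangle, largest at the bottom and smallest on top: the bottom one inside the tape and lined up with it, each next one centred and square on the one below, set down gently, not dropped. Leave the other things on the table where they are, and let go of everything.

Things in the scene. Friction and masses are not known exactly. Their poses are not given: they have to be found in the camera images.
- bottle: tall round white plastic bottle, paper label, capped: body 72 mm across up to 140 mm, shoulder, then a cap 50 mm across, 190 mm tall overall, about 0.5 kg (35 percent either way). Origin: centre of its base, z up. Starts standing inside the taped rectangle. It topples if pushed high up; pushed within about 25 mm of the table it slides
- carton: largest box: closed brown cardboard carton with a paper strip along the top, 130 x 64 x 56 mm (x, y, z), about 0.35 kg (30 percent either way). Origin: centre of its underside, x along its long side. The three boxes lie flat, long sides within 0.3 rad of world x, in three swapped places to the robot's right
- case: middle box: closed wooden case, 112 x 58 x 44 mm (x, y, z), dark lid line and flush brass clasp, about 0.25 kg (30 percent either way). Origin: centre of its underside, x along its long side
- tin: smallest box: closed bare steel tin, 92 x 50 x 34 mm (x, y, z), about 0.18 kg (30 percent either way). Origin: centre of its underside, x along its long side
- stack_mark: long rectangle outlined in green masking tape on the table (flat, no height): 170 x 104 mm inside (x, y), tape 14 mm wide. Origin: its centre on the table, x along its long side, within 0.25 rad of world x. It and the square are swapped in some starts
- bottle_mark: square outlined in the same green tape (flat, no height): 130 x 130 mm inside, tape 14 mm wide. Origin: its centre on the table, sides along its x and y
- pot: bystander: white flower pot, 92 mm across the rim, 80 mm tall; origin at the centre of its base
- empty_can: bystander: empty open steel can, 72 mm across, 95 mm tall; origin at the centre of its base
- jar_a: bystander: small white jar, 54 mm across, 70 mm tall, near the boxes; origin at the centre of its base
- jar_b: bystander: small white jar, 50 mm across, 60 mm tall, far side; origin at the centre of its base
- paintbrush: bystander: flat paintbrush lying down, 175 mm long, 28 mm wide, 10 mm high; origin on the table where handle meets ferrule, x towards the bristles
- wood_tile: bystander: flat wooden tile, 90 x 90 x 12 mm; origin at the centre of its underside
- sanding_block: bystander: cork sanding block, 90 x 45 x 28 mm; origin at the centre of its underside

How it is judged (in metres and radians):
On the way, in this order (a step that is already met when the one before it is completed fails the run):
1. the bottle stands upright inside the taped square (x of bottle in the frame of bottle_mark between -0.03 and 0.03 m and y of bottle in the frame of bottle_mark between -0.03 and 0.03 m and angle between bottle's own z axis and vertical below 0.06 rad and linear speed of bottle below 0.03 m/s), for 0.2 s.
2. the carton rests, released, inside the taped rectangle and lined up with it (x of carton in the frame of stack_mark between -0.02 and 0.02 m and y of carton in the frame of stack_mark between -0.02 and 0.02 m and z of carton in the frame of stack_mark between -0.005 and 0.005 m and angle between the x axis of carton and the x axis of stack_mark, either way round below 0.15 rad and linear speed of carton below 0.03 m/s and contact force between the fingers and carton below 0.1 N and angle between carton's own z axis and vertical below 0.06 rad), for 0.2 s.
3. the wooden case rests, released, centred and square on the carton (x of case in the frame of carton between -0.013 and 0.013 m and y of case in the frame of carton between -0.011 and 0.011 m and z of case in the frame of carton between 0.051 and 0.061 m and angle between the x axis of case and the x axis of carton, either way round below 0.15 rad and linear speed of case below 0.03 m/s and contact force between the fingers and case below 0.1 N and angle between case's own z axis and vertical below 0.06 rad and contact force between case and carton above 0.3 N), for 0.2 s.
4. the steel tin rests, released, centred and square on the wooden case (x of tin in the frame of case between -0.013 and 0.013 m and y of tin in the frame of case between -0.011 and 0.011 m and z of tin in the frame of case between 0.039 and 0.049 m and angle between the x axis of tin and the x axis of case, either way round below 0.15 rad and linear speed of tin below 0.03 m/s and contact force between the fingers and tin below 0.1 N and angle between tin's own z axis and vertical below 0.06 rad and contact force between tin and case above 0.3 N), for 0.2 s.
At the end, for the whole second after the job is handed in: Bottle upright, centre within 30 mm of the square's along each side; carton flat in the rectangle within 20 mm along each side and 0.15 rad; case on carton and tin on case, each centred within 13 mm lengthwise, 11 mm across and 0.15 rad; all released and at rest (all of step 1 and all of step 2 and all of step 3 and all of step 4); the robot touches nothing.
It fails at once if the bottle is lifted (its base centre rises more than 27 mm) (height (world z) of bottle above 0.027 m).
It fails at once if the bottle is tipped by more than 0.3 rad (angle between bottle's own z axis and vertical above 0.3 rad).
It fails at once if a box is dropped (falls free from more than about 25 mm) ((linear speed of carton above 0.7 m/s and contact force between the fingers and carton below 0.1 N) or (linear speed of case above 0.7 m/s and contact force between the fingers and case below 0.1 N) or (linear speed of tin above 0.7 m/s and contact force between the fingers and tin below 0.1 N)).
It fails at once if a bystander is moved by more than 30 mm (distance of any of pot, empty_can, jar_a, jar_b, paintbrush, wood_tile, sanding_block from where it was at the start of the episode above 0.03 m).
It also fails if it takes over 72 s, if anything falls off the work surface, if the arm or the gripper's body presses on something with over 40 N, if the wrist force passes 120 N, or if a joint passes its speed limit or range.

ROBOT

A 6-joint arm with a two-finger parallel gripper is mounted at the origin on the work surface. World frame = base frame: x ahead of the robot, y to its left, z up, the work surface at z = 0. Lengths are in mm, angles in degrees, forces in N, time in s.
With the tool pointing down it reaches from about 300 to 850 mm from the base axis. Payload 4.2 kg.
Tool frame: the origin (TCP) lies between the finger pads; the fingertips stand 22 mm ahead of it and the grasp point (between the pads) lies 3 mm ahead of it (env.finger_overhang is the distance from the TCP to the fingertips, in mm); z points along the fingers, y is the line along which they close (so a half turn about z gives the same grasp; the last joint's range is limited). The gripper opens to 91 mm and grips with 3 to 60 N. Pads are 32 mm wide; open, the fingers measure 118 mm over their backs; the gripper's body (76 mm by 178 mm) begins 60 mm behind the grasp point.
Start: joints at [-70.187, 18.312, 89.639, -0, 72.044, -1.146], TCP at [205.679, -536.97, 235.976] pointing down, gripper open.
Joint ranges: [-177.97, 177.97], [-48.28, 115.42], [12.27, 149.76], [-77.06, 257.06], [2.81, 150.46], [-146.56, 146.56]. Speed limits (degrees/s): [147.25, 147.25, 180, 180, 180, 180].

INTERFACE

Orientations are given as [roll, pitch, yaw] about the fixed x, y, z axes, in that order (R = Rz(yaw) Ry(pitch) Rx(roll)).
In Python, from workcell import state, cams, ticket, look_for, outline_of, env gives the robot as it stands.
- The arm moves only by the tool servo_tool, never from a script. Its argument "steps" is a list of rows, each a list of 3 entries, a list of its own where there are three numbers: the closure in counts, from 0 (fully open) to 255 (shut), then the shift along the tool's x, y, z in mm, then the turn, a rotation vector about the tool's x, y, z in rad. A call has exactly 10 rows; each row shifts and turns the commanded pose from where the row before left it, along the tool's axes as they then stand; what a row does not reach is not made up. A row lasts 1/10 s, in which the tool goes at most 50 mm and 8.59 degrees, less where a joint would pass 70% of its speed; a pose out of reach is approached as far as the arm can. A call with a gripper value outside its range is refused whole. The fingers move at their own pace and stop on an object; "squeeze" is the grip in N (left out, the last holds). Time passes only in rows, so rows that do not move let the fingers close, or fill a call up. It gives the time, the measured TCP pose, the force, the opening and the grip force at its end, in the units of the state.
- state(): the state, without advancing time (a new reading comes with each control period).
- cams.grab_frame(name): name is "scene" or "top" or "wrist"; returns a dict with "color" (480x640x3 uint8, red, green, blue), "z_map" (480x640 float32, mm along the optical axis (not along the pixel's ray), 0 where there is no reading), "fovy" (degrees; the focal length in pixels is half the picture's height over the tangent of half this angle, whatever the lens; pixels are square), "cx", "cy" (the principal point, pixels), "k1" (the pictures are not rectified: a ray, as slopes to the right and down, at radius r is drawn at 1 + k1 r^2 times it, then the intrinsics apply), "eye" and "rotation" of the camera in the world; the wrist camera has in their place "tool_from_camera" (4x4, takes a point from camera to tool coordinates, whose origin is the TCP and whose axes are the flange's). Camera axes: x right, y up, looking along -z (the intrinsics and any distortion apply to the point x, -y, -z); pixel columns grow to the right and rows downward; lengths in mm; the calibration is good to about 2 mm. A picture is of the moment at which its call begins: read the wrist's pose just before it.
- ticket.job_done(): hands the job in; it is judged then, once.
Trained networks look in a picture, given as the dict that the camera call returned (one of the last four; its "shot" number tells which), for a name from the list of things; names that differ only in an ending like _2 or _b are one class to them, and where a whole thing is asked for, a point or a joint stands for the part that bears it (a point fixed in the world has none). Each returns a list of dicts, best first, with "confidence" (0 to 1); they miss things now and then, are a little off and sometimes report something else, mostly with a low value. They report only what shows in the picture. A call takes as long as a camera call.
- look_for(picture, thing): "at" ([column, row] in pixels, amid what is visible of it).
- outline_of(picture, thing): "pixels" (480x640 bool, what is visible of it) and "at" ([column, row] in pixels, amid what is visible of it).
The state is a dict: "time_s": time; "qpos": joint angles; "qvel": joint speeds; "effort": joint torques, N m; "ee_pos": TCP position; "ee_rot": TCP orientation; "force": force on the tool from outside, world axes, zero at the start; "torque": the same for the moment, N m; "gripper_width": finger opening in mm; "gripper_force": force on a finger pad.
Only numpy, scipy, OpenCV 4.12 (cv2) and the standard library are available. Lean on these libraries where they do the work, as an engineer would, in place of code of your own. Each camera call takes 0.05 s, during which the arm holds its last target. There are 200 camera calls.

## Working session

There is one attempt and no reset: what is moved stays moved. The work goes in short steps, Python scripts to look and compute and a tool call to move; the robot and the scene stay as the last step left them, time stands still between calls to the robot, and variables do not carry over. Pictures are saved under pics/ and viewed, at most 10 in all, crops included, and the job is handed in when it is done.

Besides the shell and the picture viewer there is one more tool, called after "Emit:" as name(argument=value, ...), one argument or row to a line, values as JSON. servo_tool: Moves the arm, as the interface text tells. Its arguments: {"type":"object","properties":{"steps":{"type":"array","items":{"type":"array"}},"squeeze":{"type":"number"}},"required":["steps"]}

```bash
mkdir -p pics; cat > h.py <<'E'
import numpy as np, cv2
from scipy.spatial.transform import Rotation as Ro
from workcell import state, cams, ticket, look_for, outline_of, env
def Rt():
    s=state(); return Ro.from_euler('xyz',s['ee_rot'],degrees=True).as_matrix(), np.array(s['ee_pos'])
def grab(n):
    R,p=Rt(); f=cams.grab_frame(n)
    if n=='wrist':
        T=np.array(f['tool_from_camera']); f['R']=R@T[:3,:3]; f['o']=R@T[:3,3]+p
    else: f['R']=np.array(f['rotation']); f['o']=np.array(f['eye'])
    return f
def rays(f,px):
    px=np.asarray(px,float).reshape(-1,2); fl=240/np.tan(np.radians(f['fovy'])/2)
    d=(px-[f['cx'],f['cy']])/fl; u=d.copy()
    for _ in range(20): u=d/(1+f['k1']*(u**2).sum(1,keepdims=True))
    return np.c_[u[:,0],-u[:,1],-np.ones(len(u))]
def plane(f,px,z):
    r=rays(f,px)@f['R'].T; return f['o']+r*((z-f['o'][2])/r[:,2])[:,None]
def pts(f,mask):
    v,u=np.nonzero(mask&(f['z_map']>0)); r=rays(f,np.c_[u,v])*f['z_map'][v,u][:,None]
    return r@f['R'].T+f['o']
def save(f,n): cv2.imwrite('pics/'+n+'.png',f['color'][:,:,::-1])
def rect(P):
    (c,s,a)=cv2.minAreaRect(P[:,:2].astype(np.float32))
    if s[0]<s[1]: a-=90; s=s[::-1]
    a=(a+90)%180-90
    return np.round(c,1),np.round(s,1),round(a,1)
E
cat > m.py <<'E'
from h import *
f=grab('top'); save(f,'top')
s=state(); print(s['ee_pos'],s['ee_rot'],s['time_s'], f['o'])
for n in ['bottle','carton','case','tin','stack_mark','bottle_mark','pot','empty_can','jar_a','jar_b','paintbrush','wood_tile','sanding_block']:
    for o in outline_of(f,n)[:2]:
        P=pts(f,o['pixels'])
        if len(P)<20: continue
        z=np.percentile(P[:,2],90); Q=P[abs(P[:,2]-z)<8]
        print(n,round(o['confidence'],2),np.round(o['at']),'ztop',z.round(),len(P),len(Q),*rect(Q),'mean',Q.mean(0).round())
E
python3 m.py; python3 -c "
from h import *
save(grab('scene'),'scene')"
```

```text
[ 205.52524751 -536.54952317  235.17870775] [-1.79907908e+02 -3.13829093e-03  2.09565969e+01] 0.05 [ 432.60890912  -20.37551177 1082.12054296]Traceback (most recent call last):
  File "m.py", line 6, in <module>
    P=pts(f,o['pixels'])
  File "h.py", line 21, in pts
    return r@f['R'].T+f['o']
           ~~~~~~~~~~^~~~~~~
ValueError: operands could not be broadcast together with shapes (1668,) (3,)
```

```bash
sed -i "s/f\['R'\]=np.array(f\['rotation'\]);/f['R']=Ro.from_euler('xyz',f['rotation'],degrees=True).as_matrix();/" h.py
python3 m.py; python3 -c "
from h import *
f=grab('scene');print(f['rotation'],f['o']);save(f,'scene')"
```

```text
[ 205.57299339 -536.70711691  235.45790626] [-1.79940836e+02 -1.05940817e-03  2.09572331e+01] 0.2 [ 432.60890912  -20.37551177 1082.12054296]
bottle 0.59 [185. 271.] ztop 190.0 1763 558 [515.7 296.7] [49.4 48.4] 0.3 mean [515. 297. 189.]
carton 0.89 [418. 298.] ztop 58.0 2054 1884 [ 446.8 -189.2] [130.5  64.8] 7.1 mean [ 446. -189.   55.]
carton 0.47 [173. 178.] ztop 94.0 1115 232 [726.2 331.9] [71.1 67.8] 43.9 mean [727. 335.  93.]
case 0.69 [428. 214.] ztop 45.0 1587 1365 [ 629.1 -217.8] [112.9  59.8] 6.8 mean [ 628. -217.   43.]
tin 0.73 [488. 274.] ztop 36.0 1089 948 [ 491.3 -354.7] [93.5 50.3] 8.7 mean [ 491. -354.   33.]
stack_mark 0.83 [227. 285.] ztop 3.0 1350 1344 [501.6 289.7] [201.1 133.8] 10.9 mean [499. 278.   0.]
bottle_mark 0.77 [303. 299.] ztop 3.0 1639 1633 [515.7  51.5] [160.1 158.2] -83.9 mean [515.  52.   0.]
pot 0.61 [280. 148.] ztop 79.0 1453 358 [769.8  94.2] [91.5 89.6] -1.3 mean [771.  95.  78.]
empty_can 0.87 [175. 176.] ztop 93.0 1113 223 [725.7 332.4] [71.1 66.3] 44.3 mean [726. 334.  92.]
jar_a 0.89 [478. 343.] ztop 71.0 679 440 [ 343.1 -310.8] [47.4 47.3] -0.1 mean [ 343. -310.   69.]
jar_a 0.7 [340. 141.] ztop 61.0 450 277 [806.6 -37.8] [42.  39.8] -1.8 mean [806. -38.  59.]
jar_b 0.89 [478. 343.] ztop 71.0 679 440 [ 343.1 -310.8] [47.4 47.3] -0.1 mean [ 343. -310.   69.]
jar_b 0.7 [340. 141.] ztop 61.0 450 277 [806.6 -37.8] [42.  39.8] -1.8 mean [806. -38.  59.]
paintbrush 0.71 [358. 205.] ztop 12.0 735 705 [648.6 -78.5] [174.1  26.5] 12.6 mean [654. -76.   9.]
wood_tile 0.61 [437. 160.] ztop 14.0 1516 1471 [ 762.9 -254.6] [92.9 90.1] 0.8 mean [ 762. -254.   11.]
sanding_block 0.93 [228. 200.] ztop 30.0 876 777 [684.6 224.6] [90.3 45.7] -23.1 mean [684. 224.  28.]
sanding_block 0.22 [358. 208.] ztop 12.0 704 677 [648.8 -77.6] [173.4  25.6] 11.6 mean [654. -76.   9.]
[34.59101404  0.82383515 28.25611986] [ 921.07915412 -616.56917786 1032.87977853]
```

View pics/top.png

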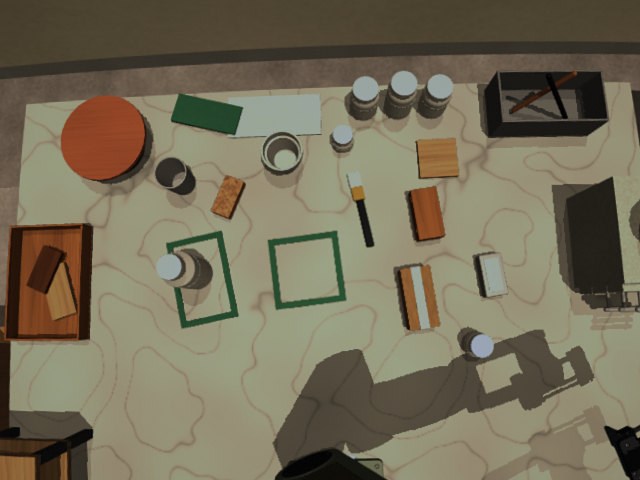

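```bash
cat >> h.py <<'E'
def Rtool(yaw,tilt=0): return Ro.from_euler('z',yaw,degrees=True).as_matrix()@np.diag([1,-1,-1.])@Ro.from_euler('y',tilt,degrees=True).as_matrix()
def plan(p1,R1,n,start=None):
    "one constant row (shift, turn), n times, from start pose (or measured) to p1,R1"
    R0,p0=start or Rt(); w=Ro.from_matrix(R0.T@R1).as_rotvec()/n
    A=sum(R0@Ro.from_rotvec(w*i).as_matrix() for i in range(n))
    d=np.linalg.solve(A,np.array(p1)-p0)
    print(n,'rows',d.round(2).tolist(),w.round(4).tolist(),'|d|',np.linalg.norm(d).round(1),'deg',np.degrees(np.linalg.norm(w)).round(1))
    return R1,np.array(p1,float)
E
python3 - <<'E'
from h import *
print([a for a in dir(env) if a[0]!='_'], env.finger_overhang)
s=plan([340,-100,260],Rtool(25),10)
s=plan([360,190,260],Rtool(28),10,s)
E
```

```text
['Unreachable', 'finger_overhang'] 22.0
10 rows [29.31, -35.1, -2.4] [0.0, -0.0, -0.0071] |d| 45.8 deg 0.4
10 rows [14.67, -25.1, -0.0] [0.0, 0.0, -0.0052] |d| 29.1 deg 0.3
```

View pics/scene.png

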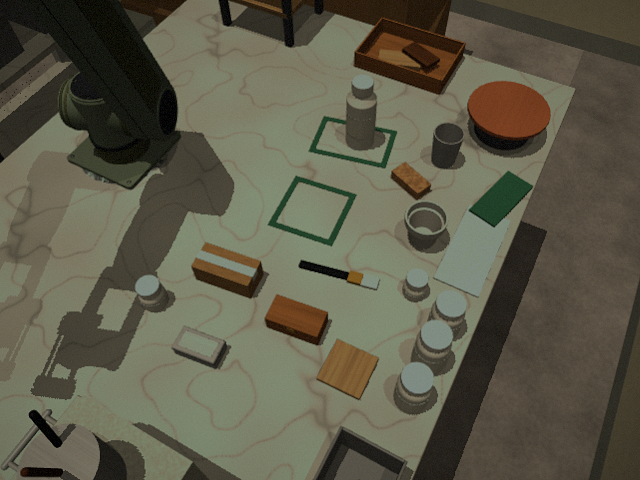

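The top view shows the square around pixel (307,270), the rectangle around (203,278) with the bottle in it, and the carton, case and tin at (418,298), (428,214) and (490,274). The scene view agrees.

Emit:
servo_tool(
  steps=[
    [0,[29.3,-35.1,-2.4],[0,0,-0.007]],
    [0,[29.3,-35.1,-2.4],[0,0,-0.007]],
    [0,[29.3,-35.1,-2.4],[0,0,-0.007]],
    [0,[29.3,-35.1,-2.4],[0,0,-0.007]],
    [0,[29.3,-35.1,-2.4],[0,0,-0.007]],
    [0,[29.3,-35.1,-2.4],[0,0,-0.007]],
    [0,[29.3,-35.1,-2.4],[0,0,-0.007]],
    [0,[29.3,-35.1,-2.4],[0,0,-0.007]],
    [0,[29.3,-35.1,-2.4],[0,0,-0.007]],
    [0,[29.3,-35.1,-2.4],[0,0,-0.007]],
  ],
  squeeze=12,
)

```text
time_s: 1.9
ee_pos: [340.2, -98.3, 260.4]
ee_rot: [179.9, -0.1, 25.0]
force: [0.6, 0.8, -0.0]
gripper_width: 91.0
gripper_force: 0.0
```

Emit:
servo_tool(
  steps=[
    [0,[14.7,-25.1,0],[0,0,-0.005]],
    [0,[14.7,-25.1,0],[0,0,-0.005]],
    [0,[14.7,-25.1,0],[0,0,-0.005]],
    [0,[14.7,-25.1,0],[0,0,-0.005]],
    [0,[14.7,-25.1,0],[0,0,-0.005]],
    [0,[14.7,-25.1,0],[0,0,-0.005]],
    [0,[14.7,-25.1,0],[0,0,-0.005]],
    [0,[14.7,-25.1,0],[0,0,-0.005]],
    [0,[14.7,-25.1,0],[0,0,-0.005]],
    [0,[14.7,-25.1,0],[0,0,-0.005]],
  ],
)

```text
time_s: 2.9
ee_pos: [360.7, 191.4, 260.1]
ee_rot: [180.0, -0.0, 27.9]
force: [0.0, -0.7, 0.1]
gripper_width: 91.3
gripper_force: 0.0
```

```bash
python3 - <<'E'
from h import *
s=state(); print(s['ee_pos'],s['ee_rot'],np.round(s['qpos'],1),s['time_s'])
B=np.array([515.5,297]);h=np.array([np.cos(np.radians(28)),np.sin(np.radians(28))])
def G(back,z,tilt=61):
    R=Rtool(28,tilt); return np.r_[B-back*h,z]-3*R[:,2],R
a=plan(*G(130,120),10)
b=plan(*G(130,38),5,a)
b=plan(*G(8,38),5,b)
E
```

```text
[360.67591035 191.36298937 260.10277713] [ 1.79987423e+02 -3.27701369e-02  2.78658615e+01] [ 26.3   2.1 106.7  -0.   71.2  88.5] 2.9
10 rows [-1.71, -2.06, 15.49] [0.0001, 0.1064, -0.0002] |d| 15.7 deg 6.1
5 rows [-14.34, 0.0, 7.95] [0.0, 0.0, 0.0] |d| 16.4 deg 0.0
5 rows [11.83, 0.0, 21.34] [0.0, 0.0, 0.0] |d| 24.4 deg 0.0
```

Emit:
servo_tool(
  steps=[
    [0,[-1.7,-2.1,15.5],[0,0.1064,0]],
    [0,[-1.7,-2.1,15.5],[0,0.1064,0]],
    [0,[-1.7,-2.1,15.5],[0,0.1064,0]],
    [0,[-1.7,-2.1,15.5],[0,0.1064,0]],
    [0,[-1.7,-2.1,15.5],[0,0.1064,0]],
    [0,[-1.7,-2.1,15.5],[0,0.1064,0]],
    [0,[-1.7,-2.1,15.5],[0,0.1064,0]],
    [0,[-1.7,-2.1,15.5],[0,0.1064,0]],
    [0,[-1.7,-2.1,15.5],[0,0.1064,0]],
    [0,[-1.7,-2.1,15.5],[0,0.1064,0]],
  ],
)

```text
time_s: 3.9
ee_pos: [380.7, 207.0, 197.1]
ee_rot: [178.0, -44.2, 28.1]
force: [0.4, -0.6, -0.4]
gripper_width: 91.3
gripper_force: 0.0
```

```bash
python3 - <<'E'
from h import *
s=state(); print(s['ee_pos'],s['ee_rot'],np.round(s['qpos'],1),s['time_s'])
f=grab('wrist'); save(f,'w1')
for o in outline_of(f,'bottle')[:1]:
    P=pts(f,o['pixels']); print(o['confidence'],o['at'],P.min(0),P.max(0))
    Q=P[(P[:,2]>20)&(P[:,2]<130)]
    from scipy.optimize import least_squares
    r=least_squares(lambda c:np.hypot(*(Q[:,:2]-c).T)-36,[515,297],loss='soft_l1'); print(len(Q),r.x,r.cost)
E
```

```text
[380.67004094 207.04302919 197.10173617] [177.99755477 -44.2320282   28.06517194] [ 28.9  -6.7 140.4 -50.9   3.3 141.5] 3.9
0.92 [291.9, 165.8] [476.33023925 262.13388399  -0.63809295] [635.83804563 427.43342717 191.6250938 ]
4036 [513.60968714 298.83068027] 331.31928590678876
```

```bash
python3 - <<'E'
from h import *
a=plan([390,330,290],Rtool(60),10)
a=plan([500,470,250],Rtool(90,-30),10,a)
E
```

```text
10 rows [12.44, -7.82, -5.17] [0.0249, -0.0745, -0.0541] |d| 15.6 deg 5.5
10 rows [17.43, 6.45, 0.13] [-0.0137, -0.0511, -0.0511] |d| 18.6 deg 4.2
```

Emit:
servo_tool(
  steps=[
    [0,[12.4,-7.8,-5.2],[0.025,-0.0745,-0.054]],
    [0,[12.4,-7.8,-5.2],[0.025,-0.0745,-0.054]],
    [0,[12.4,-7.8,-5.2],[0.025,-0.0745,-0.054]],
    [0,[12.4,-7.8,-5.2],[0.025,-0.0745,-0.054]],
    [0,[12.4,-7.8,-5.2],[0.025,-0.0745,-0.054]],
    [0,[12.4,-7.8,-5.2],[0.025,-0.0745,-0.054]],
    [0,[12.4,-7.8,-5.2],[0.025,-0.0745,-0.054]],
    [0,[12.4,-7.8,-5.2],[0.025,-0.0745,-0.054]],
    [0,[12.4,-7.8,-5.2],[0.025,-0.0745,-0.054]],
    [0,[12.4,-7.8,-5.2],[0.025,-0.0745,-0.054]],
  ],
)

```text
time_s: 5.0
ee_pos: [400.9, 296.4, 277.9]
ee_rot: [176.3, -6.7, 53.1]
force: [-0.0, 0.3, 0.1]
gripper_width: 91.6
gripper_force: 0.0
```

```bash
python3 - <<'E'
from h import *
s=state(); print(s['ee_pos'],s['ee_rot'],np.round(s['qpos'],1),s['time_s'])
a=plan([500,470,250],Rtool(90,-30),10)
a=plan([515,447,110],Rtool(90,-61),10,a)
E
```

```text
[400.90311487 296.38010356 277.89362737] [176.31711371  -6.7454821   53.14836028] [36.1  6.2 99.9 -1.7 66.4 73.8] 5.0
10 rows [20.61, 3.07, -0.52] [-0.0072, -0.0598, -0.066] |d| 20.8 deg 5.1
10 rows [8.16, 1.5, 11.82] [0.0, -0.0541, 0.0] |d| 14.4 deg 3.1
```

Emit:
servo_tool(
  steps=[
    [0,[20.6,3.1,-0.5],[-0.007,-0.06,-0.066]],
    [0,[20.6,3.1,-0.5],[-0.007,-0.06,-0.066]],
    [0,[20.6,3.1,-0.5],[-0.007,-0.06,-0.066]],
    [0,[20.6,3.1,-0.5],[-0.007,-0.06,-0.066]],
    [0,[20.6,3.1,-0.5],[-0.007,-0.06,-0.066]],
    [0,[20.6,3.1,-0.5],[-0.007,-0.06,-0.066]],
    [0,[20.6,3.1,-0.5],[-0.007,-0.06,-0.066]],
    [0,[20.6,3.1,-0.5],[-0.007,-0.06,-0.066]],
    [0,[20.6,3.1,-0.5],[-0.007,-0.06,-0.066]],
    [0,[20.6,3.1,-0.5],[-0.007,-0.06,-0.066]],
  ],
)

```text
time_s: 6.0
ee_pos: [501.5, 469.0, 248.0]
ee_rot: [-179.6, 30.1, 90.2]
force: [0.7, 0.3, 0.0]
gripper_width: 91.2
gripper_force: 0.0
```

Emit:
servo_tool(
  steps=[
    [0,[8.2,1.5,11.8],[0,-0.0541,0]],
    [0,[8.2,1.5,11.8],[0,-0.0541,0]],
    [0,[8.2,1.5,11.8],[0,-0.0541,0]],
    [0,[8.2,1.5,11.8],[0,-0.0541,0]],
    [0,[8.2,1.5,11.8],[0,-0.0541,0]],
    [0,[8.2,1.5,11.8],[0,-0.0541,0]],
    [0,[8.2,1.5,11.8],[0,-0.0541,0]],
    [0,[8.2,1.5,11.8],[0,-0.0541,0]],
    [0,[8.2,1.5,11.8],[0,-0.0541,0]],
    [0,[8.2,1.5,11.8],[0,-0.0541,0]],
  ],
)

```text
time_s: 7.0
ee_pos: [516.7, 444.3, 107.3]
ee_rot: [-179.4, 61.2, 90.2]
force: [-0.2, -0.4, -0.2]
gripper_width: 91.1
gripper_force: 0.0
```

```bash
python3 - <<'E'
from h import *
s=state(); print(s['ee_pos'],s['ee_rot'],np.round(s['qpos'],1),s['time_s'])
B=np.array([515,297])
def G(back,z,tilt=-61):
    R=Rtool(90,tilt); return np.r_[B+[0,back],z]-3*R[:,2],R
a=plan(*G(150,40),5)
b=plan(*G(8,40),15,a)
f=grab('wrist'); save(f,'w2')
for o in outline_of(f,'bottle')[:1]:
    P=pts(f,o['pixels']); Q=P[(P[:,2]>20)&(P[:,2]<130)]
    print(o['confidence'],len(Q),np.percentile(Q,[2,98],axis=0) if len(Q) else 0)
E
```

```text
[516.6582392  444.2568699  107.32232046] [-179.4294983    61.23046366   90.16545484] [ 53.4  59.6  52.7 -35.9 118.2  51.5] 7.0
5 rows [12.06, -0.3, 5.42] [-0.0015, 0.0008, 0.0003] |d| 13.2 deg 0.1
15 rows [-4.59, 0.0, 8.28] [0.0, 0.0, 0.0] |d| 9.5 deg 0.0
0.83 8484 [[480.12054359 310.05581814  22.11611302]
 [546.63172558 335.58324213 110.33155958]]
```

View pics/w2.png

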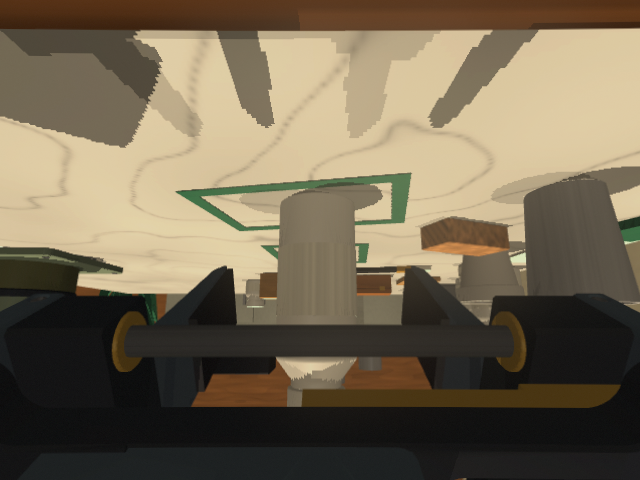

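The view, upside down, shows the bottle at column 317, centred between the open fingers, so I'll approach straight.

Emit:
servo_tool(
  steps=[
    [0,[12.1,-0.1,5.4],[-0.0015,0.001,0]],
    [0,[12.1,-0.1,5.4],[-0.0015,0.001,0]],
    [0,[12.1,-0.1,5.4],[-0.0015,0.001,0]],
    [0,[12.1,-0.1,5.4],[-0.0015,0.001,0]],
    [0,[12.1,-0.1,5.4],[-0.0015,0.001,0]],
    [0,[-4.6,0,8.3],[0,0,0]],
    [0,[-4.6,0,8.3],[0,0,0]],
    [0,[-4.6,0,8.3],[0,0,0]],
    [0,[-4.6,0,8.3],[0,0,0]],
    [0,[-4.6,0,8.3],[0,0,0]],
  ],
  squeeze=15,
)

```text
time_s: 8.1
ee_pos: [517.6, 401.6, 43.0]
ee_rot: [179.2, 60.9, 89.3]
force: [-0.5, -0.8, 0.2]
gripper_width: 91.3
gripper_force: 0.0
```

Emit:
servo_tool(
  steps=[
    [0,[-4.6,0,8.3],[0,0,0]],
    [0,[-4.6,0,8.3],[0,0,0]],
    [0,[-4.6,0,8.3],[0,0,0]],
    [0,[-4.6,0,8.3],[0,0,0]],
    [0,[-4.6,0,8.3],[0,0,0]],
    [0,[-4.6,0,8.3],[0,0,0]],
    [0,[-4.6,0,8.3],[0,0,0]],
    [0,[-4.6,0,8.3],[0,0,0]],
    [0,[-4.6,0,8.3],[0,0,0]],
    [0,[0,0,0],[0,0,0]],
  ],
)

```text
time_s: 9.1
ee_pos: [517.6, 315.3, 43.5]
ee_rot: [179.2, 61.0, 89.3]
force: [-0.4, 0.1, 0.0]
gripper_width: 90.8
gripper_force: 0.0
```

```bash
python3 - <<'E'
from h import *
s=state(); print(s['ee_pos'],s['ee_rot'],s['force'],s['time_s'])
B=np.array([514.5,298]);R=Rtool(90,-61)
plan(np.r_[B+[0,8],40]-3*R[:,2],R,2)
f=grab('top')
for o in outline_of(f,'bottle')[:1]:
    P=pts(f,o['pixels']); Q=P[P[:,2]>180]; print(len(Q),rect(Q) if len(Q)>20 else 0)
for o in outline_of(f,'stack_mark')[:1]:
    print(rect(pts(f,o['pixels'])))
E
```

```text
[517.59723714 315.30681978  43.51692376] [179.22302093  60.97352763  89.28032911] [-0.40111451  0.10308344  0.0067677 ] 9.1
2 rows [-0.73, -1.55, 3.42] [0.0013, -0.0002, -0.003] |d| 3.8 deg 0.2
565 (array([515.8, 296.8]), array([49.2, 47.8]), -1.8)
(array([501.4, 288.6]), array([201.2, 134.2]), 10.0)
```

Emit:
servo_tool(
  steps=[
    [0,[-0.7,-1.2,3.4],[0.0013,0,-0.003]],
    [0,[-0.7,-1.2,3.4],[0.0013,0,-0.003]],
    [255,[0,0,0],[0,0,0]],
    [255,[0,0,0],[0,0,0]],
    [255,[0,0,0],[0,0,0]],
    [255,[0,0,0],[0,0,0]],
    [255,[0,0,0],[0,0,0]],
    [255,[0,0,0],[0,0,0]],
    [255,[0,0,0],[0,0,0]],
    [255,[0,0,0],[0,0,0]],
  ],
  squeeze=15,
)

```text
time_s: 10.25
ee_pos: [515.1, 310.1, 41.1]
ee_rot: [180.0, 60.9, 90.0]
force: [-2.4, 0.6, 0.1]
gripper_width: 71.8
gripper_force: 15.0
```

```bash
python3 - <<'E'
from h import *
s=state(); print(s['ee_pos'],s['ee_rot'],s['force'],s['time_s'],s['gripper_width'])
R,p=Rt(); f=grab('top')
for o in outline_of(f,'bottle')[:1]:
    P=pts(f,o['pixels']); Q=P[P[:,2]>180]; c=rect(Q)[0]; print(rect(Q))
d=np.r_[np.array([515.7,51.5])-c,0]; print(d, R.T@d/30)
E
```

```text
[515.09313141 310.07398299  41.141493  ] [179.96506168  60.92672943  90.01368989] [-2.43099284  0.5536252   0.05036342] 10.25 71.81731522076662
(array([516.2, 296.1]), array([49.5, 46.3]), 0.1)
[  -0.5 -244.6    0. ] [-3.96192845 -0.02296012  7.12598891]
```

Emit:
servo_tool(
  steps=[
    [255,[-1.98,0,3.56],[0,0,0]],
    [255,[-3.96,0,7.13],[0,0,0]],
    [255,[-3.96,0,7.13],[0,0,0]],
    [255,[-3.96,0,7.13],[0,0,0]],
    [255,[-3.96,0,7.13],[0,0,0]],
    [255,[-3.96,0,7.13],[0,0,0]],
    [255,[-3.96,0,7.13],[0,0,0]],
    [255,[-3.96,0,7.13],[0,0,0]],
    [255,[-3.96,0,7.13],[0,0,0]],
    [255,[-3.96,0,7.13],[0,0,0]],
  ],
)

```text
time_s: 11.35
ee_pos: [515.3, 231.9, 41.1]
ee_rot: [179.9, 60.9, 90.0]
force: [0.1, 1.8, -0.6]
gripper_width: 71.6
gripper_force: 15.0
```

```bash
python3 - <<'E'
from h import *
s=state(); print(np.round(s['qpos'],1),s['ee_pos'])
R,p=Rt(); f=grab('top')
for o in outline_of(f,'bottle')[:1]:
    P=pts(f,o['pixels']); Q=P[P[:,2]>180]; c=rect(Q)[0]; print(rect(Q),P[:,2].max())
d=np.r_[np.array([515.7,51.5])-c,41-p[2]]; print(d, R.T@d/20)
E
```

```text
[ 43.6  50.5  86.6 -39.4  93.   60.5] [515.34981772 231.89163142  41.13900651]
(array([516.4, 219.7]), array([49.7, 49.1]), 62.1) 194.67580043005034
[-7.00000000e-01 -1.68200000e+02 -1.39006511e-01] [-4.08114579 -0.04311709  7.35335048]
```

Emit:
servo_tool(
  steps=[
    [255,[-4.08,-0.04,7.35],[0,0,0]],
    [255,[-4.08,-0.04,7.35],[0,0,0]],
    [255,[-4.08,-0.04,7.35],[0,0,0]],
    [255,[-4.08,-0.04,7.35],[0,0,0]],
    [255,[-4.08,-0.04,7.35],[0,0,0]],
    [255,[-4.08,-0.04,7.35],[0,0,0]],
    [255,[-4.08,-0.04,7.35],[0,0,0]],
    [255,[-4.08,-0.04,7.35],[0,0,0]],
    [255,[-4.08,-0.04,7.35],[0,0,0]],
    [255,[-4.08,-0.04,7.35],[0,0,0]],
  ],
)

```text
time_s: 12.45
ee_pos: [515.0, 147.8, 41.1]
ee_rot: [179.9, 60.9, 90.0]
force: [0.4, 1.9, 0.3]
gripper_width: 71.4
gripper_force: 15.0
```

Emit:
servo_tool(
  steps=[
    [255,[-4.08,-0.04,7.35],[0,0,0]],
    [255,[-4.08,-0.04,7.35],[0,0,0]],
    [255,[-4.08,-0.04,7.35],[0,0,0]],
    [255,[-4.08,-0.04,7.35],[0,0,0]],
    [255,[-4.08,-0.04,7.35],[0,0,0]],
    [255,[-4.08,-0.04,7.35],[0,0,0]],
    [255,[-4.08,-0.04,7.35],[0,0,0]],
    [255,[-4.08,-0.04,7.35],[0,0,0]],
    [255,[-4.08,-0.04,7.35],[0,0,0]],
    [255,[-2.04,0,3.67],[0,0,0]],
  ],
)

```text
time_s: 13.45
ee_pos: [514.6, 67.7, 41.1]
ee_rot: [180.0, 60.9, 90.0]
force: [0.4, 3.0, 1.4]
gripper_width: 71.7
gripper_force: 15.0
```

```bash
python3 - <<'E'
from h import *
s=state(); print(np.round(s['qpos'],1),s['ee_pos'])
f=grab('top'); save(f,'top2')
for o in outline_of(f,'bottle')[:1]:
    P=pts(f,o['pixels']); Q=P[P[:,2]>180]; print(rect(Q),P[:,2].max())
for n in ['stack_mark','bottle_mark']:
  for o in outline_of(f,n)[:1]:
    P=pts(f,o['pixels']); print(n,len(P),o['confidence'],rect(P))
E
```

```text
[ 32.5  44.8 103.1 -48.3  80.7  63. ] [514.58233946  67.7046967   41.09620306]
stack_mark 906 0.66 (array([502. , 290.5]), array([198.6, 132.7]), 11.2)
bottle_mark 1305 0.85 (array([516.2,  50.6]), array([158.4, 156.4]), -84.0)
```

View pics/top2.png

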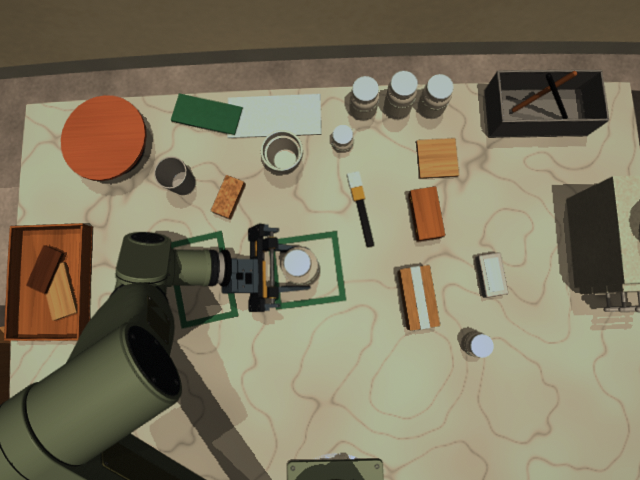

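Bottle cap at pixel (299,263), upright in the square. I'll nudge it the last 4 mm, release and back off.

Emit:
servo_tool(
  steps=[
    [255,[-1.9,0,3.5],[0,0,0]],
    [255,[0,0,0],[0,0,0]],
    [255,[0,0,0],[0,0,0]],
    [100,[0,0,0],[0,0,0]],
    [0,[0,0,0],[0,0,0]],
    [0,[0,0,0],[0,0,0]],
    [0,[0,0,0],[0,0,0]],
    [0,[0,0,0],[0,0,0]],
    [0,[0,0,0],[0,0,0]],
    [0,[5,0,-9],[0,0,0]],
  ],
)

```text
time_s: 14.65
ee_pos: [514.3, 74.4, 41.1]
ee_rot: [-180.0, 61.0, 90.0]
force: [0.5, 0.4, -1.1]
gripper_width: 90.9
gripper_force: 0.0
```

Emit:
servo_tool(
  steps=[
    [0,[7,0,-12.6],[0,0,0]],
    [0,[7,0,-12.6],[0,0,0]],
    [0,[7,0,-12.6],[0,0,0]],
    [0,[7,0,-12.6],[0,0,0]],
    [0,[7,0,-12.6],[0,0,0]],
    [0,[7,0,-12.6],[0,0,0]],
    [0,[7,0,-12.6],[0,0,0]],
    [0,[-10,0,-25],[0,0,0]],
    [0,[-20,0,-30],[0,0.05,0]],
    [0,[-20,0,-30],[0,0.1,0]],
  ],
)

```text
time_s: 15.65
ee_pos: [513.9, 226.1, 125.6]
ee_rot: [-179.7, 52.3, 90.4]
force: [0.4, 1.4, 0.8]
gripper_width: 91.1
gripper_force: 0.0
```

```bash
python3 - <<'E'
from h import *
s=state(); print(np.round(s['qpos'],1),s['ee_pos'],s['ee_rot'])
f=grab('top')
for o in outline_of(f,'bottle')[:1]:
    P=pts(f,o['pixels']); z=P[:,2]; Q=P[P[:,2]>180]; print(rect(Q) if len(Q)>5 else np.c_[P.min(0),P.max(0)])
a=plan([420,200,330],Rtool(50,0),10)
a=plan([440,-40,330],Rtool(20,0),10,a)
a=plan([450,-186,200],Rtool(7,0),10,a)
E
```

```text
[ 41.8  40.4  87.1 -36.2  92.7  53.4] [513.89436124 226.12672215 125.63835221] [-179.69845288   52.29358837   90.398731  ]
(array([514.5,  52.2]), array([48.4, 48.4]), -1.8)
10 rows [-15.11, -6.25, -15.51] [0.0326, 0.0863, 0.0646] |d| 22.5 deg 6.5
10 rows [-12.81, 20.72, -0.0] [0.0, 0.0, 0.0524] |d| 24.4 deg 3.0
10 rows [-2.61, 14.43, 13.0] [0.0, 0.0, 0.0227] |d| 19.6 deg 1.3
```

Emit:
servo_tool(
  steps=[
    [0,[-15.1,-6.2,-15.5],[0.033,0.086,0.065]],
    [0,[-15.1,-6.2,-15.5],[0.033,0.086,0.065]],
    [0,[-15.1,-6.2,-15.5],[0.033,0.086,0.065]],
    [0,[-15.1,-6.2,-15.5],[0.033,0.086,0.065]],
    [0,[-15.1,-6.2,-15.5],[0.033,0.086,0.065]],
    [0,[-15.1,-6.2,-15.5],[0.033,0.086,0.065]],
    [0,[-15.1,-6.2,-15.5],[0.033,0.086,0.065]],
    [0,[-15.1,-6.2,-15.5],[0.033,0.086,0.065]],
    [0,[-15.1,-6.2,-15.5],[0.033,0.086,0.065]],
    [0,[-15.1,-6.2,-15.5],[0.033,0.086,0.065]],
  ],
)

```text
time_s: 16.75
ee_pos: [419.7, 199.3, 325.9]
ee_rot: [-179.7, 0.7, 49.5]
force: [-0.5, -0.3, 1.0]
gripper_width: 91.0
gripper_force: 0.0
```

Emit:
servo_tool(
  steps=[
    [0,[-12.8,20.7,0],[0,0,0.052]],
    [0,[-12.8,20.7,0],[0,0,0.052]],
    [0,[-12.8,20.7,0],[0,0,0.052]],
    [0,[-12.8,20.7,0],[0,0,0.052]],
    [0,[-12.8,20.7,0],[0,0,0.052]],
    [0,[-12.8,20.7,0],[0,0,0.052]],
    [0,[-12.8,20.7,0],[0,0,0.052]],
    [0,[-12.8,20.7,0],[0,0,0.052]],
    [0,[-12.8,20.7,0],[0,0,0.052]],
    [0,[-12.8,20.7,0],[0,0,0.052]],
  ],
)

```text
time_s: 17.75
ee_pos: [438.7, -41.4, 326.9]
ee_rot: [179.8, 1.0, 19.7]
force: [0.1, 0.2, 0.3]
gripper_width: 91.4
gripper_force: 0.0
```

```bash
cat > t.py <<'E'
from h import *
f=grab('top')
for n in ['carton','case','tin','stack_mark','bottle_mark']:
    for o in outline_of(f,n)[:1]:
        P=pts(f,o['pixels']); z=np.percentile(P[:,2],90); Q=P[abs(P[:,2]-z)<8]
        print(n,round(o['confidence'],2),round(z),*rect(Q))
E
python3 - <<'E'
from h import *
import t
s=state(); print(np.round(s['qpos'],1),s['ee_pos'],s['ee_rot'])
a=plan([447,-189,140],Rtool(7,0),10)
a=plan([447,-189,33],Rtool(7,0),9,a)
E
```

```text
carton 0.8 57 [ 434.6 -218.9] [102.1  21.7] -2.9
case 0.86 45 [ 629.  -217.7] [112.5  60.7] 7.2
tin 0.75 79 [769.9  94.1] [91.3 89.3] -0.4
stack_mark 0.63 3 [501. 289.] [202.7 135.5] 10.2
bottle_mark 0.77 3 [516.  52.] [158.  156.7] -84.5
[-6.2  3.6 95.4 -0.6 81.7 63.9] [439.11687899 -39.86182073 327.15150922] [179.75801971   0.89353975  19.90371998]
10 rows [-2.72, 14.63, 18.78] [0.0006, 0.0015, 0.0225] |d| 24.0 deg 1.3
9 rows [0.0, -0.0, 11.89] [0.0, 0.0, 0.0] |d| 11.9 deg 0.0
```

Emit:
servo_tool(
  steps=[
    [0,[-2.7,14.6,18.8],[0.001,0.0015,0.0225]],
    [0,[-2.7,14.6,18.8],[0.001,0.0015,0.0225]],
    [0,[-2.7,14.6,18.8],[0.001,0.0015,0.0225]],
    [0,[-2.7,14.6,18.8],[0.001,0.0015,0.0225]],
    [0,[-2.7,14.6,18.8],[0.001,0.0015,0.0225]],
    [0,[-2.7,14.6,18.8],[0.001,0.0015,0.0225]],
    [0,[-2.7,14.6,18.8],[0.001,0.0015,0.0225]],
    [0,[-2.7,14.6,18.8],[0.001,0.0015,0.0225]],
    [0,[-2.7,14.6,18.8],[0.001,0.0015,0.0225]],
    [0,[-2.7,14.6,18.8],[0.001,0.0015,0.0225]],
  ],
)

```text
time_s: 19.05
ee_pos: [447.4, -188.7, 139.0]
ee_rot: [-179.8, -0.0, 7.0]
force: [-0.1, 0.0, -0.7]
gripper_width: 91.0
gripper_force: 0.0
```

```bash
cat > w.py <<'E'
from h import *
def wl(n):
    f=grab('wrist')
    for o in outline_of(f,n)[:1]:
        P=pts(f,o['pixels']); z=np.percentile(P[:,2],90); Q=P[abs(P[:,2]-z)<6]
        print(n,round(o['confidence'],2),np.round(o['at']),'z',round(z,1),len(Q),*rect(Q),'med',((Q.min(0)+Q.max(0))/2).round(1))
    return f
E
python3 - <<'E'
from w import *
s=state(); print(np.round(s['qpos'],1),s['ee_pos'],s['ee_rot'])
save(wl('carton'),'w3')
plan([446.8,-189.2,33],Rtool(7.1,0),10)
E
```

```text
[-24.3  15.4 109.3   0.2  55.4  58.5] [ 447.43839193 -188.74409762  138.98020762] [-1.79788326e+02 -1.02379943e-02  7.00554307e+00]
carton 0.98 [321. 242.] z 56.9 13881 [ 453.3 -188.6] [115.7  64.1] 6.8 med [ 453.2 -188.6   55.8]
10 rows [0.12, 0.09, 10.45] [-0.0006, 0.0005, -0.0003] |d| 10.5 deg 0.0
```

View pics/w3.png

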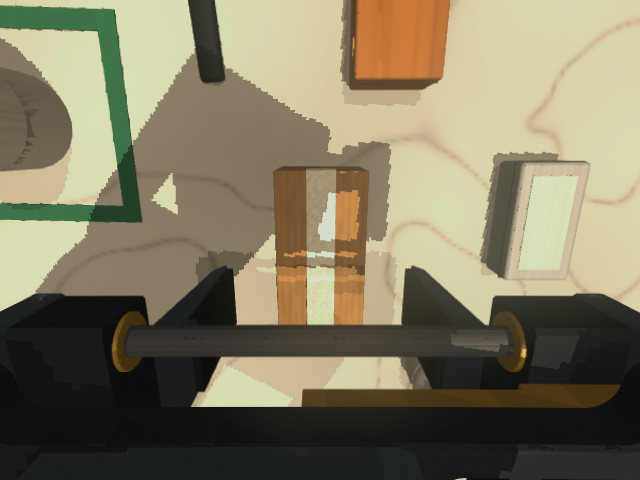

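The carton sits centred between the fingers (columns 275–368), agreeing with the top view. Next I lower and grip.

Emit:
servo_tool(
  steps=[
    [0,[0.1,0.1,10.5],[0,0,0]],
    [0,[0.1,0.1,10.5],[0,0,0]],
    [0,[0.1,0.1,10.5],[0,0,0]],
    [0,[0.1,0.1,10.5],[0,0,0]],
    [0,[0.1,0.1,10.5],[0,0,0]],
    [0,[0.1,0.1,10.5],[0,0,0]],
    [0,[0.1,0.1,10.5],[0,0,0]],
    [0,[0.1,0.1,10.5],[0,0,0]],
    [0,[0.1,0.1,10.5],[0,0,0]],
    [0,[0.1,0.1,10.5],[0,0,0]],
  ],
  squeeze=25,
)

```text
time_s: 20.15
ee_pos: [448.0, -189.8, 33.9]
ee_rot: [-179.8, -0.0, 6.9]
force: [-0.2, 0.6, -0.8]
gripper_width: 91.0
gripper_force: 0.0
```

Emit:
servo_tool(
  steps=[
    [255,[0,0,0],[0,0,0]],
    [255,[0,0,0],[0,0,0]],
    [255,[0,0,0],[0,0,0]],
    [255,[0,0,0],[0,0,0]],
    [255,[0,0,0],[0,0,0]],
    [255,[0,0,0],[0,0,0]],
    [255,[0,0,0],[0,0,0]],
    [255,[0,0,0],[0,0,0]],
    [255,[0,0,-10],[0,0,0]],
    [255,[0,0,-20],[0,0,0]],
  ],
)

```text
time_s: 21.15
ee_pos: [446.0, -189.0, 63.5]
ee_rot: [-179.6, 0.3, 7.0]
force: [0.0, 0.3, -4.3]
gripper_width: 64.4
gripper_force: 25.0
```

```bash
python3 - <<'E'
from h import *
s=state(); print(s['ee_pos'],s['ee_rot'])
a=plan([440,-150,285],Rtool(7.5,0),10)
a=plan([470,290,285],Rtool(10.6,0),15,a)
a=plan([501.5,289.5,100],Rtool(10.6,0),5,a)
E
```

```text
[ 446.00538621 -189.00279819   63.54645251] [-179.6371371     0.29637845    6.95386277]
10 rows [-0.17, -4.02, -22.13] [-0.0006, 0.0005, -0.001] |d| 22.5 deg 0.1
15 rows [6.54, -28.67, -0.0] [0.0, 0.0, -0.0036] |d| 29.4 deg 0.2
5 rows [6.17, 1.26, 37.0] [0.0, 0.0, 0.0] |d| 37.5 deg 0.0
```

Emit:
servo_tool(
  steps=[
    [255,[-0.2,-4,-22.1],[0,0,0]],
    [255,[-0.2,-4,-22.1],[0,0,0]],
    [255,[-0.2,-4,-22.1],[0,0,0]],
    [255,[-0.2,-4,-22.1],[0,0,0]],
    [255,[-0.2,-4,-22.1],[0,0,0]],
    [255,[-0.2,-4,-22.1],[0,0,0]],
    [255,[-0.2,-4,-22.1],[0,0,0]],
    [255,[-0.2,-4,-22.1],[0,0,0]],
    [255,[-0.2,-4,-22.1],[0,0,0]],
    [255,[-0.2,-4,-22.1],[0,0,-0.01]],
  ],
)

```text
time_s: 22.15
ee_pos: [440.1, -150.6, 286.1]
ee_rot: [-179.7, 0.1, 7.5]
force: [1.2, -0.5, -3.7]
gripper_width: 64.0
gripper_force: 25.0
```

Emit:
servo_tool(
  steps=[
    [255,[3.3,-14.3,0],[0,0,-0.0036]],
    [255,[6.5,-28.7,0],[0,0,-0.0036]],
    [255,[6.5,-28.7,0],[0,0,-0.0036]],
    [255,[6.5,-28.7,0],[0,0,-0.0036]],
    [255,[6.5,-28.7,0],[0,0,-0.0036]],
    [255,[6.5,-28.7,0],[0,0,-0.0036]],
    [255,[6.5,-28.7,0],[0,0,-0.0036]],
    [255,[6.5,-28.7,0],[0,0,-0.0036]],
    [255,[6.5,-28.7,0],[0,0,-0.0036]],
    [255,[6.5,-28.7,0],[0,0,-0.0036]],
  ],
)

```text
time_s: 23.15
ee_pos: [461.0, 128.5, 286.1]
ee_rot: [-179.8, 0.1, 9.6]
force: [0.4, -0.0, -3.9]
gripper_width: 63.8
gripper_force: 25.0
```

Emit:
servo_tool(
  steps=[
    [255,[6.5,-28.7,0],[0,0,-0.0036]],
    [255,[6.5,-28.7,0],[0,0,-0.0036]],
    [255,[6.5,-28.7,0],[0,0,-0.0036]],
    [255,[6.5,-28.7,0],[0,0,-0.0036]],
    [255,[6.5,-28.7,0],[0,0,-0.0036]],
    [255,[3.3,-14.3,0],[0,0,0]],
    [255,[6.2,1.3,20],[0,0,0]],
    [255,[6.2,1.3,37],[0,0,0]],
    [255,[6.2,1.3,37],[0,0,0]],
    [255,[6.2,1.3,37],[0,0,0]],
  ],
)

```text
time_s: 24.15
ee_pos: [494.7, 288.3, 154.7]
ee_rot: [-179.9, 0.1, 10.6]
force: [0.2, -0.3, -4.1]
gripper_width: 63.9
gripper_force: 25.0
```

```bash
python3 - <<'E'
from h import *
s=state(); print(s['ee_pos'],s['ee_rot'],np.round(s['qpos'],1),s['time_s'],s['force'])
f=grab('wrist'); save(f,'w4')
for o in outline_of(f,'stack_mark')[:1]:
    P=pts(f,o['pixels']); P=P[abs(P[:,2])<8]; print(o['confidence'],len(P),rect(P),P.min(0),P.max(0))
for o in outline_of(f,'carton')[:1]:
    P=pts(f,o['pixels']); z=np.percentile(P[:,2],90);Q=P[abs(P[:,2]-z)<5]; print(z,rect(Q))
a=plan([501.5,289.5,36],Rtool(10.6,0),10)
E
```

```text
[494.67789178 288.26841386 154.72318072] [-1.79870674e+02  5.88155781e-02  1.06154913e+01] [ 29.   21.7  97.    0.2  61.4 108.3] 24.15 [ 0.16394914 -0.33798054 -4.08652671]
0.83 4496 (array([569.2, 302.8]), array([132.3,  59.3]), -79.4) [528.14196773 232.63418763  -2.20764299] [609.99209933 372.42607018   3.12653291]
176.1777553513179 (array([512.8, 292.1]), array([88.8, 64.3]), 10.7)
10 rows [0.88, -0.03, 11.79] [-0.0001, 0.0007, -0.0] |d| 11.8 deg 0.0
```

View pics/w4.png

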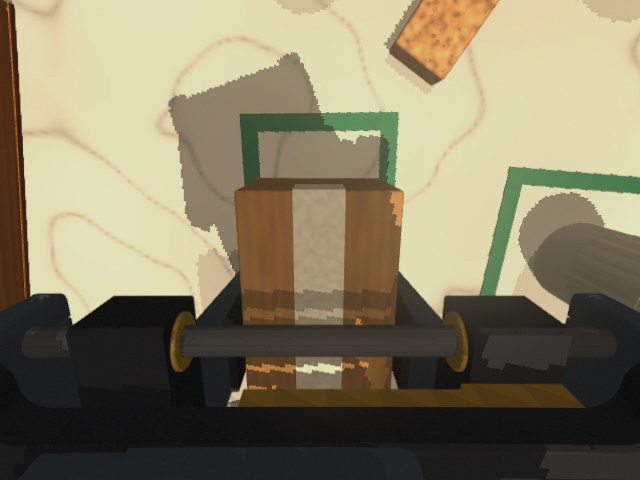

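The carton is held square over the rectangle, the tape's far end is visible at row 120 (columns 240–398), and the mark's centre checks out at about (501,290).

Emit:
servo_tool(
  steps=[
    [255,[0.95,0,14],[0,0,0]],
    [255,[0.95,0,14],[0,0,0]],
    [255,[0.95,0,14],[0,0,0]],
    [255,[0.95,-0.1,14],[0,0,0]],
    [255,[0.95,-0.1,14],[0,0,0]],
    [255,[0.95,-0.1,14],[0,0,0]],
    [255,[0.95,-0.1,14],[0,0,0]],
    [255,[0.95,-0.1,12],[0,0,0]],
    [255,[0.95,0,6],[0,0,0]],
    [255,[0,0,2],[0,0,0]],
  ],
)

```text
time_s: 25.3
ee_pos: [503.3, 291.5, 37.6]
ee_rot: [-179.8, 0.0, 10.6]
force: [-0.3, 0.5, -4.1]
gripper_width: 63.9
gripper_force: 25.0
```

Emit:
servo_tool(
  steps=[
    [255,[0,0,1.5],[0,0,0]],
    [255,[0,0,0],[0,0,0]],
    [150,[0,0,0],[0,0,0]],
    [0,[0,0,0],[0,0,0]],
    [0,[0,0,0],[0,0,0]],
    [0,[0,0,0],[0,0,0]],
    [0,[0,0,0],[0,0,0]],
    [0,[0,0,-5],[0,0,0]],
    [0,[0,0,-25],[0,0,0]],
    [0,[0,0,-45],[0,0,0]],
  ],
)

```text
time_s: 26.3
ee_pos: [501.5, 290.3, 110.1]
ee_rot: [-179.9, 0.4, 10.6]
force: [-0.1, 0.2, -0.1]
gripper_width: 91.0
gripper_force: 0.0
```

```bash
python3 - <<'E'
from w import *
s=state(); print(s['ee_pos'],s['ee_rot'],s['time_s'])
f=wl('carton')
R,p=Rt()
a=plan([470,250,270],Rtool(10.6,0),5)
a=plan([510,-130,270],Rtool(8,0),13,a)
a=plan([628,-217.5,110],Rtool(7,0),12,a)
E
```

```text
[501.47803098 290.30117827 110.12911293] [-179.94090502    0.38156891   10.61147767] 26.3
carton 0.74 [319. 247.] z 56.9 16503 [500.9 291.9] [130.9  64.1] 10.6 med [501.4 291.6  54.8]
5 rows [-8.64, 7.02, -30.51] [-0.0014, -0.0024, 0.0] |d| 32.5 deg 0.2
13 rows [-1.74, 29.34, -0.0] [0.0, 0.0, 0.0035] |d| 29.4 deg 0.2
12 rows [8.79, 8.52, 13.33] [0.0, 0.0, 0.0015] |d| 18.1 deg 0.1
```

Emit:
servo_tool(
  steps=[
    [0,[-8.6,7,-30.5],[-0.001,-0.002,0]],
    [0,[-8.6,7,-30.5],[-0.001,-0.002,0]],
    [0,[-8.6,7,-30.5],[-0.001,-0.002,0]],
    [0,[-8.6,7,-30.5],[-0.001,-0.002,0]],
    [0,[-8.6,7,-30.5],[-0.001,-0.002,0]],
    [0,[-1.7,29.3,0],[0,0,0.0035]],
    [0,[-1.7,29.3,0],[0,0,0.0035]],
    [0,[-1.7,29.3,0],[0,0,0.0035]],
    [0,[-1.7,29.3,0],[0,0,0.0035]],
    [0,[-1.7,29.3,0],[0,0,0.0035]],
  ],
)

```text
time_s: 27.4
ee_pos: [485.7, 102.1, 264.9]
ee_rot: [179.9, 0.5, 9.6]
force: [1.0, -0.5, 0.1]
gripper_width: 90.8
gripper_force: 0.0
```

Emit:
servo_tool(
  steps=[
    [0,[-1.7,29.3,0],[0,0,0.0035]],
    [0,[-1.7,29.3,0],[0,0,0.0035]],
    [0,[-1.7,29.3,0],[0,0,0.0035]],
    [0,[-1.7,29.3,0],[0,0,0.0035]],
    [0,[-1.7,29.3,0],[0,0,0.0035]],
    [0,[-1.7,29.3,0],[0,0,0.0035]],
    [0,[-1.7,29.3,0],[0,0,0.0035]],
    [0,[-1.7,29.3,0],[0,0,0.0035]],
    [0,[8.8,8.5,13.3],[0,0,0.0015]],
    [0,[8.8,8.5,13.3],[0,0,0.0015]],
  ],
)

```text
time_s: 28.4
ee_pos: [528.6, -145.3, 237.9]
ee_rot: [179.9, 0.5, 7.8]
force: [0.5, -0.5, -0.3]
gripper_width: 91.2
gripper_force: 0.0
```

Emit:
servo_tool(
  steps=[
    [0,[8.8,8.5,13.3],[0,0,0.0015]],
    [0,[8.8,8.5,13.3],[0,0,0.0015]],
    [0,[8.8,8.5,13.3],[0,0,0.0015]],
    [0,[8.8,8.5,13.3],[0,0,0.0015]],
    [0,[8.8,8.5,13.3],[0,0,0.0015]],
    [0,[8.8,8.5,13.3],[0,0,0.0015]],
    [0,[8.8,8.5,13.3],[0,0,0.0015]],
    [0,[8.8,8.5,13.3],[0,0,0.0015]],
    [0,[8.8,8.5,13.3],[0,0,0.0015]],
    [0,[8.8,8.5,13.3],[0,0,0.0015]],
  ],
)

```text
time_s: 29.4
ee_pos: [626.1, -218.9, 103.9]
ee_rot: [179.9, 0.5, 7.0]
force: [1.3, -0.2, -0.3]
gripper_width: 91.2
gripper_force: 0.0
```

```bash
python3 - <<'E'
from w import *
s=state(); print(s['ee_pos'],s['ee_rot'],s['time_s'])
f=wl('case')
a=plan([629,-217.7,28],Rtool(7,0),8)
E
```

```text
[ 626.0644529  -218.86013658  103.89311442] [179.86634335   0.54591157   6.96820908] 29.4
case 0.82 [318. 244.] z 44.6 12970 [ 635.4 -217.2] [98.6 58.2] 6.9 med [ 635.4 -217.4   42.4]
8 rows [0.54, -0.1, 9.28] [0.0001, 0.0016, -0.0001] |d| 9.3 deg 0.1
```

Emit:
servo_tool(
  steps=[
    [0,[0.5,-0.1,9.5],[0,0.0015,0]],
    [0,[0.5,-0.1,9.5],[0,0.0015,0]],
    [0,[0.5,-0.1,9.5],[0,0.0015,0]],
    [0,[0.5,-0.1,9.5],[0,0.0015,0]],
    [0,[0.5,-0.1,9.5],[0,0.0015,0]],
    [0,[0.5,-0.1,9.5],[0,0.0015,0]],
    [0,[0.5,-0.1,9.5],[0,0.0015,0]],
    [0,[0.5,-0.1,9],[0,0.0015,0]],
    [0,[0,0,0],[0,0,0]],
    [255,[0,0,0],[0,0,0]],
  ],
  squeeze=22,
)

```text
time_s: 30.5
ee_pos: [628.8, -217.2, 29.3]
ee_rot: [179.9, -0.1, 7.0]
force: [-0.6, -0.2, 0.0]
gripper_width: 85.2
gripper_force: 0.0
```

Emit:
servo_tool(
  steps=[
    [255,[0,0,0],[0,0,0]],
    [255,[0,0,0],[0,0,0]],
    [255,[0,0,0],[0,0,0]],
    [255,[0,0,0],[0,0,0]],
    [255,[0,0,0],[0,0,0]],
    [255,[0,0,0],[0,0,0]],
    [255,[0,0,0],[0,0,0]],
    [255,[0,0,-10],[0,0,0]],
    [255,[0,0,-25],[0,0,0]],
    [255,[0,0,-35],[0,0,0]],
  ],
)

```text
time_s: 31.5
ee_pos: [626.7, -216.1, 97.8]
ee_rot: [-179.9, 0.2, 7.0]
force: [0.1, -0.5, -2.3]
gripper_width: 58.2
gripper_force: 22.0
```

```bash
python3 - <<'E'
from w import *
s=state(); print(s['ee_pos'],s['ee_rot'],s['time_s'])
a=plan([520,-130,285],Rtool(8,0),7)
a=plan([490,270,285],Rtool(10.6,0),15,a)
a=plan([500,290.5,150],Rtool(10.6,0),8,a)
E
```

```text
[ 626.68400939 -216.06202959   97.80082263] [-179.93926253    0.20038301    6.97138341] 31.5
7 rows [-13.58, -14.17, -26.71] [-0.0002, 0.0005, -0.0026] |d| 33.1 deg 0.1
15 rows [2.3, -26.65, -0.0] [0.0, 0.0, -0.003] |d| 26.7 deg 0.2
8 rows [1.7, -2.29, 16.88] [0.0, 0.0, 0.0] |d| 17.1 deg 0.0
```

Emit:
servo_tool(
  steps=[
    [255,[-13.6,-14.2,-26.7],[0,0,-0.0026]],
    [255,[-13.6,-14.2,-26.7],[0,0,-0.0026]],
    [255,[-13.6,-14.2,-26.7],[0,0,-0.0026]],
    [255,[-13.6,-14.2,-26.7],[0,0,-0.0026]],
    [255,[-13.6,-14.2,-26.7],[0,0,-0.0026]],
    [255,[-13.6,-14.2,-26.7],[0,0,-0.0026]],
    [255,[-13.6,-14.2,-26.7],[0,0,-0.0026]],
    [255,[2.3,-26.7,0],[0,0,-0.003]],
    [255,[2.3,-26.7,0],[0,0,-0.003]],
    [255,[2.3,-26.7,0],[0,0,-0.003]],
  ],
)

```text
time_s: 32.5
ee_pos: [515.4, -49.0, 285.9]
ee_rot: [179.9, -0.1, 8.5]
force: [0.2, 0.2, -3.1]
gripper_width: 57.8
gripper_force: 22.0
```

Emit:
servo_tool(
  steps=[
    [255,[2.3,-26.7,0],[0,0,-0.003]],
    [255,[2.3,-26.7,0],[0,0,-0.003]],
    [255,[2.3,-26.7,0],[0,0,-0.003]],
    [255,[2.3,-26.7,0],[0,0,-0.003]],
    [255,[2.3,-26.7,0],[0,0,-0.003]],
    [255,[2.3,-26.7,0],[0,0,-0.003]],
    [255,[2.3,-26.7,0],[0,0,-0.003]],
    [255,[2.3,-26.7,0],[0,0,-0.003]],
    [255,[2.3,-26.7,0],[0,0,-0.003]],
    [255,[2.3,-26.7,0],[0,0,-0.003]],
  ],
)

```text
time_s: 33.5
ee_pos: [494.8, 218.1, 284.9]
ee_rot: [179.9, -0.0, 10.3]
force: [0.5, 0.2, -2.8]
gripper_width: 57.7
gripper_force: 22.0
```

Emit:
servo_tool(
  steps=[
    [255,[2.3,-26.7,0],[0,0,-0.003]],
    [255,[2.3,-26.7,0],[0,0,-0.003]],
    [255,[1.7,-2.3,16.9],[0,0,0]],
    [255,[1.7,-2.3,16.9],[0,0,0]],
    [255,[1.7,-2.3,16.9],[0,0,0]],
    [255,[1.7,-2.3,16.9],[0,0,0]],
    [255,[1.7,-2.3,16.9],[0,0,0]],
    [255,[1.7,-2.3,16.9],[0,0,0]],
    [255,[1.7,-2.3,14],[0,0,0]],
    [255,[0,0,0],[0,0,0]],
  ],
)

```text
time_s: 34.5
ee_pos: [498.4, 287.8, 167.4]
ee_rot: [179.8, 0.2, 10.6]
force: [0.3, 0.0, -2.4]
gripper_width: 58.2
gripper_force: 22.0
```

```bash
cat > c.py <<'E'
from w import *
import sys
def ends(f,n,zt,L):
    # centre from the visible far end: width midline and far edge, backed off by half the length
    for o in outline_of(f,n)[:1]:
        P=pts(f,o['pixels']); Q=P[abs(P[:,2]-zt)<6]
        if len(Q)<50: print(n,'few',len(Q)); return
        c,s,a=rect(Q); e=np.array([np.cos(np.radians(a)),np.sin(np.radians(a))])
        if abs(a)>45: e=np.array([e[1],-e[0]])*np.sign(-e[0]*0+e[1]); half=s[1]/2
        else: half=s[0]/2
        print(n,round(o['confidence'],2),'seen',c,s,a,'far end',(c+e*half).round(1),'centre',(c+e*(half-L/2)).round(1))
E
python3 - <<'E'
from c import *
s=state(); print(s['ee_pos'],s['ee_rot'],s['time_s'])
f=grab('wrist'); save(f,'w5'); z=s['ee_pos'][2]
ends(f,'case',z+16,112); ends(f,'carton',56,130)
E
```

```text
[498.37397631 287.78057713 167.3893773 ] [1.79778754e+02 1.60201882e-01 1.06106023e+01] 34.5
case 0.78 seen [510.3 290.4] [87.2 58.3] 10.6 far end [553.2 298.4] centre [498.1 288.1]
carton 0.72 seen [553.3 302. ] [63.3 24.4] -79.2 far end [565.3 304.3] centre [501.4 292.1]
```

View pics/w5.png

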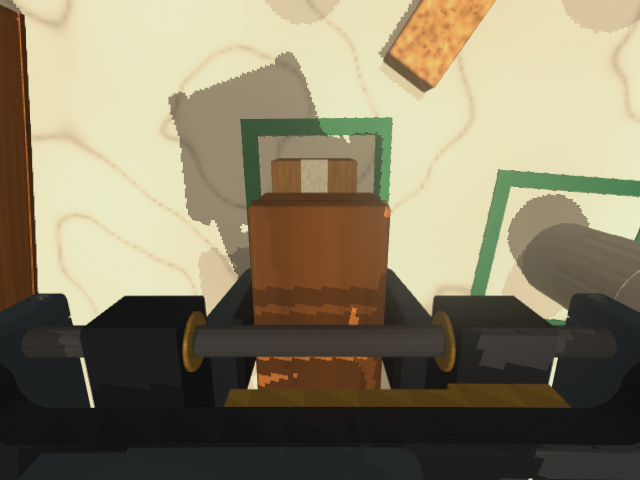

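The case is held square; the carton's far edge shows at row 160 (columns 272–356), about 3 mm and 4 mm off, which I correct while lowering.

Emit:
servo_tool(
  steps=[
    [255,[0.6,-0.5,12],[0,0,0]],
    [255,[0.6,-0.5,12],[0,0,0]],
    [255,[0.6,-0.5,12],[0,0,0]],
    [255,[0.6,-0.6,12],[0,0,0]],
    [255,[0.6,-0.6,12],[0,0,0]],
    [255,[0.6,-0.6,10],[0,0,0]],
    [255,[0,0,6],[0,0,0]],
    [255,[0,0,3],[0,0,0]],
    [255,[0,0,1.5],[0,0,0]],
    [255,[0,0,0],[0,0,0]],
  ],
)

```text
time_s: 35.65
ee_pos: [503.1, 292.1, 89.3]
ee_rot: [179.9, -0.2, 10.6]
force: [-0.0, -0.3, -3.2]
gripper_width: 57.8
gripper_force: 22.0
```

```bash
python3 - <<'E'
from c import *
s=state(); print(s['ee_pos'],s['force'],s['time_s'])
f=grab('wrist'); ends(f,'case',100,112); ends(f,'carton',56,130)
E
```

```text
[503.12771977 292.07004689  89.30723567] [-1.27623295e-03 -3.33614421e-01 -3.22347803e+00] 35.65
case 0.63 seen [515.1 294.6] [86.9 58.1] 10.9 far end [557.8 302.8] centre [502.8 292.2]
carton 0.66 seen [560.  302.9] [64.  11.1] -80.2 far end [565.5 303.8] centre [501.4 292.8]
```

Emit:
servo_tool(
  steps=[
    [255,[-0.5,0,1.5],[0,0,0]],
    [255,[-0.5,0,1.5],[0,0,0]],
    [255,[0,0,1],[0,0,0]],
    [255,[0,0,0.5],[0,0,0]],
    [255,[0,0,0],[0,0,0]],
    [150,[0,0,0],[0,0,0]],
    [0,[0,0,0],[0,0,0]],
    [0,[0,0,0],[0,0,0]],
    [0,[0,0,0],[0,0,0]],
    [0,[0,0,0],[0,0,0]],
  ],
)

```text
time_s: 36.8
ee_pos: [502.0, 291.8, 84.5]
ee_rot: [179.9, -0.1, 10.6]
force: [0.5, 0.5, -0.8]
gripper_width: 87.0
gripper_force: 0.0
```

Emit:
servo_tool(
  steps=[
    [0,[0,0,-4],[0,0,0]],
    [0,[0,0,-20],[0,0,0]],
    [0,[0,0,-40],[0,0,0]],
    [0,[0,0,0],[0,0,0]],
    [0,[-8,10,-40],[0,0,0]],
    [0,[-8,15,-40],[0,0,0]],
    [0,[-5,20,-40],[0,0,0]],
    [0,[-2,35,0],[0,0,0]],
    [0,[-2,40,0],[0,0,0]],
    [0,[-2,40,0],[0,0,0]],
  ],
)

```text
time_s: 37.8
ee_pos: [504.2, 128.7, 269.2]
ee_rot: [179.9, -0.2, 10.7]
force: [0.5, 0.2, -0.6]
gripper_width: 91.0
gripper_force: 0.0
```

```bash
python3 - <<'E'
from c import *
s=state(); print(s['ee_pos'],s['ee_rot'],s['time_s'])
f=grab('top')
for n,z in [('case',100),('bottle',188),('tin',34)]:
  for o in outline_of(f,n)[:1]:
    P=pts(f,o['pixels']); Q=P[abs(P[:,2]-z)<7]; print(n,len(Q),rect(Q) if len(Q)>9 else P.max(0))
a=plan([470,-200,250],Rtool(8.7,0),10)
a=plan([491,-354.7,100],Rtool(8.7,0),8,a)
E
```

```text
[504.24654541 128.73272989 269.16189462] [ 1.79856238e+02 -1.69576383e-01  1.06551231e+01] 37.8
case 0 [737.64176038 -48.90529037  14.13762393]
bottle 263 (array([514.1,  40.9]), array([48.4, 26.1]), -2.0)
tin 954 (array([ 490.8, -354.6]), array([92.7, 50.9]), 7.3)
10 rows [-8.93, 31.9, 1.9] [0.0002, -0.0002, 0.0031] |d| 33.2 deg 0.2
8 rows [-0.33, 19.51, 18.75] [0.0, 0.0, 0.0] |d| 27.1 deg 0.0
```

Emit:
servo_tool(
  steps=[
    [0,[-8.9,31.9,1.9],[0,0,0.003]],
    [0,[-8.9,31.9,1.9],[0,0,0.003]],
    [0,[-8.9,31.9,1.9],[0,0,0.003]],
    [0,[-8.9,31.9,1.9],[0,0,0.003]],
    [0,[-8.9,31.9,1.9],[0,0,0.003]],
    [0,[-8.9,31.9,1.9],[0,0,0.003]],
    [0,[-8.9,31.9,1.9],[0,0,0.003]],
    [0,[-8.9,31.9,1.9],[0,0,0.003]],
    [0,[-8.9,31.9,1.9],[0,0,0.003]],
    [0,[-8.9,31.9,1.9],[0,0,0.003]],
  ],
)

```text
time_s: 39.0
ee_pos: [471.7, -199.6, 250.3]
ee_rot: [179.9, -0.2, 9.0]
force: [0.9, -0.5, 0.2]
gripper_width: 91.4
gripper_force: 0.0
```

Emit:
servo_tool(
  steps=[
    [0,[-0.3,19.5,18.7],[0,0,0]],
    [0,[-0.3,19.5,18.7],[0,0,0]],
    [0,[-0.3,19.5,18.7],[0,0,0]],
    [0,[-0.3,19.5,18.7],[0,0,0]],
    [0,[-0.3,19.5,18.7],[0,0,0]],
    [0,[-0.3,19.5,18.7],[0,0,0]],
    [0,[-0.3,19.5,18.7],[0,0,0]],
    [0,[-0.3,19.5,18.7],[0,0,0]],
    [0,[0,0,0],[0,0,0]],
    [0,[0,0,0],[0,0,0]],
  ],
)

```text
time_s: 40.0
ee_pos: [493.8, -353.3, 100.8]
ee_rot: [180.0, -0.1, 8.9]
force: [-0.3, 1.0, 0.5]
gripper_width: 90.8
gripper_force: 0.0
```

```bash
python3 - <<'E'
from c import *
s=state(); print(s['ee_pos'],s['ee_rot'],s['time_s'])
f=grab('wrist'); ends(f,'tin',34,92)
plan([491,-354.7,26],Rtool(8.0,0),8)
f=grab('top')
for n,z in [('case',100),('bottle',188)]:
  for o in outline_of(f,n)[:1]:
    P=pts(f,o['pixels']); Q=P[abs(P[:,2]-z)<7]; print(n,len(Q),rect(Q) if len(Q)>9 else P.max(0))
E
```

```text
[ 493.78727739 -353.30043301  100.77611318] [ 1.79952695e+02 -9.33248019e-02  8.91352632e+00] 40.0
8 rows [-0.42, 0.09, 9.51] [0.0003, -0.0004, 0.0021] |d| 9.5 deg 0.1
case 1510 (array([502.5, 291.8]), array([112.7,  59. ]), 10.4)
bottle 569 (array([514.5,  52.1]), array([48.6, 48.5]), 87.6)
```

Emit:
servo_tool(
  steps=[
    [0,[-0.4,0.1,9.5],[0,0,0.002]],
    [0,[-0.4,0.1,9.5],[0,0,0.002]],
    [0,[-0.4,0.1,9.5],[0,0,0.002]],
    [0,[-0.4,0.1,9.5],[0,0,0.002]],
    [0,[-0.4,0.1,9.5],[0,0,0.002]],
    [0,[-0.4,0.1,9.5],[0,0,0.002]],
    [0,[-0.4,0.1,9.5],[0,0,0.002]],
    [0,[-0.4,0.1,8.5],[0,0,0.002]],
    [0,[0,0,0],[0,0,0]],
    [255,[0,0,0],[0,0,0]],
  ],
  squeeze=20,
)

```text
time_s: 41.25
ee_pos: [490.5, -355.9, 26.2]
ee_rot: [179.9, -0.1, 8.0]
force: [0.1, -0.2, 0.6]
gripper_width: 85.8
gripper_force: 0.0
```

Emit:
servo_tool(
  steps=[
    [255,[0,0,0],[0,0,0]],
    [255,[0,0,0],[0,0,0]],
    [255,[0,0,0],[0,0,0]],
    [255,[0,0,0],[0,0,0]],
    [255,[0,0,0],[0,0,0]],
    [255,[0,0,0],[0,0,0]],
    [255,[0,0,0],[0,0,0]],
    [255,[0,0,-10],[0,0,0]],
    [255,[0,0,-25],[0,0,0]],
    [255,[0,0,-35],[0,0,0]],
  ],
)

```text
time_s: 42.25
ee_pos: [488.9, -354.7, 95.4]
ee_rot: [-179.9, 0.1, 8.0]
force: [0.8, 0.3, -1.1]
gripper_width: 50.2
gripper_force: 19.9
```

```bash
python3 - <<'E'
from w import *
s=state(); print(s['ee_pos'],s['ee_rot'],s['time_s'])
a=plan([475,-200,290],Rtool(9,0),8)
a=plan([490,270,290],Rtool(10.5,0),16,a)
a=plan([501,290.5,180],Rtool(10.5,0),6,a)
E
```

```text
[ 488.86200782 -354.65336168   95.38351023] [-1.79917911e+02  8.22720375e-02  7.96364759e+00] 42.25
8 rows [1.1, -19.4, -24.31] [-0.0002, 0.0002, -0.0023] |d| 31.1 deg 0.1
16 rows [5.88, -28.8, -0.0] [0.0, 0.0, -0.0016] |d| 29.4 deg 0.1
6 rows [2.43, -3.03, 18.33] [0.0, 0.0, 0.0] |d| 18.7 deg 0.0
```

Emit:
servo_tool(
  steps=[
    [255,[1.1,-19.4,-24.3],[0,0,-0.0023]],
    [255,[1.1,-19.4,-24.3],[0,0,-0.0023]],
    [255,[1.1,-19.4,-24.3],[0,0,-0.0023]],
    [255,[1.1,-19.4,-24.3],[0,0,-0.0023]],
    [255,[1.1,-19.4,-24.3],[0,0,-0.0023]],
    [255,[1.1,-19.4,-24.3],[0,0,-0.0023]],
    [255,[1.1,-19.4,-24.3],[0,0,-0.0023]],
    [255,[1.1,-19.4,-24.3],[0,0,-0.0023]],
    [255,[5.9,-28.8,0],[0,0,-0.0016]],
    [255,[5.9,-28.8,0],[0,0,-0.0016]],
  ],
)

```text
time_s: 43.25
ee_pos: [478.0, -140.9, 291.4]
ee_rot: [179.8, -0.2, 9.2]
force: [-0.8, -0.2, -1.6]
gripper_width: 50.2
gripper_force: 19.9
```

Emit:
servo_tool(
  steps=[
    [255,[5.9,-28.8,0],[0,0,-0.0016]],
    [255,[5.9,-28.8,0],[0,0,-0.0016]],
    [255,[5.9,-28.8,0],[0,0,-0.0016]],
    [255,[5.9,-28.8,0],[0,0,-0.0016]],
    [255,[5.9,-28.8,0],[0,0,-0.0016]],
    [255,[5.9,-28.8,0],[0,0,-0.0016]],
    [255,[5.9,-28.8,0],[0,0,-0.0016]],
    [255,[5.9,-28.8,0],[0,0,-0.0016]],
    [255,[5.9,-28.8,0],[0,0,-0.0016]],
    [255,[5.9,-28.8,0],[0,0,-0.0016]],
  ],
)

```text
time_s: 44.25
ee_pos: [487.7, 153.1, 289.8]
ee_rot: [179.9, -0.1, 10.1]
force: [0.8, -0.2, -1.6]
gripper_width: 50.0
gripper_force: 19.9
```

Emit:
servo_tool(
  steps=[
    [255,[5.9,-28.8,0],[0,0,-0.0016]],
    [255,[5.9,-28.8,0],[0,0,-0.0016]],
    [255,[5.9,-28.8,0],[0,0,-0.0016]],
    [255,[5.9,-28.8,0],[0,0,-0.0016]],
    [255,[2.4,-3,18],[0,0,0]],
    [255,[2.4,-3,18],[0,0,0]],
    [255,[2.4,-3,18],[0,0,0]],
    [255,[2.4,-3,18],[0,0,0]],
    [255,[2.4,-3,18],[0,0,0]],
    [255,[0,0,0],[0,0,0]],
  ],
)

```text
time_s: 45.25
ee_pos: [498.7, 285.7, 196.9]
ee_rot: [179.8, 0.2, 10.5]
force: [0.4, 0.0, -1.9]
gripper_width: 49.8
gripper_force: 19.9
```

```bash
python3 - <<'E'
from c import *
s=state(); print(s['ee_pos'],s['ee_rot'],s['time_s'])
f=grab('wrist'); save(f,'w6'); z=s['ee_pos'][2]
ends(f,'tin',z+9,92); ends(f,'case',100,112); ends(f,'carton',56,130)
E
```

```text
[498.69699697 285.68781894 196.93407313] [179.75145659   0.21549833  10.49892219] 45.25
tin 0.67 seen [502.7 286.7] [82.9 50.1] 10.0 far end [543.5 293.9] centre [498.2 285.9]
case 0.73 seen [542.2 299.8] [58.1 29.3] -79.0 far end [556.6 302.6] centre [501.6 291.9]
carton 0.86 seen [560.1 303.2] [63.4 10.3] -80.2 far end [565.2 304.1] centre [501.1 293. ]
```

View pics/w6.png

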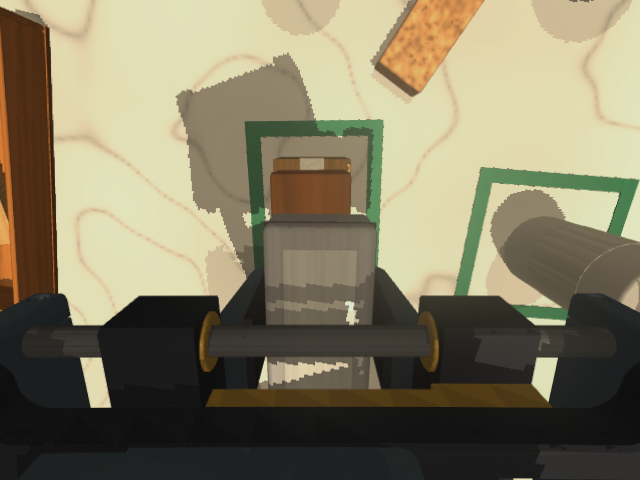

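The tin is held square above the case (its far edge at row 170, columns 271–351). I correct about 4 mm and 6 mm while lowering.

Emit:
servo_tool(
  steps=[
    [255,[0.8,-0.9,11],[0,0,0]],
    [255,[0.8,-0.9,11],[0,0,0]],
    [255,[0.8,-0.9,11],[0,0,0]],
    [255,[0.8,-0.9,11],[0,0,0]],
    [255,[0.8,-0.9,10],[0,0,0]],
    [255,[0.8,-0.8,6],[0,0,0]],
    [255,[0,0,4],[0,0,0]],
    [255,[0,0,2],[0,0,0]],
    [255,[0,0,0],[0,0,0]],
    [255,[0,0,0],[0,0,0]],
  ],
)

```text
time_s: 46.45
ee_pos: [504.5, 292.4, 133.8]
ee_rot: [179.9, -0.2, 10.5]
force: [0.9, 0.4, -2.1]
gripper_width: 49.7
gripper_force: 19.9
```

```bash
python3 - <<'E'
from c import *
s=state(); print(s['ee_pos'],s['force'],s['time_s'])
f=grab('wrist'); ends(f,'tin',s['ee_pos'][2]+9,92); ends(f,'case',100,112)
E
```

```text
[504.54421202 292.42804052 133.84286019] [ 0.9090632   0.41470652 -2.14118849] 46.45
case 0.59 seen [550.5 301.7] [57.2 12.9] -78.3 far end [556.8 303. ] centre [502.  291.7]
```

Emit:
servo_tool(
  steps=[
    [255,[-0.8,0.3,1.5],[0,0,0]],
    [255,[-0.8,0.3,1.5],[0,0,0]],
    [255,[0,0,1],[0,0,0]],
    [255,[0,0,1],[0,0,0]],
    [255,[0,0,0.5],[0,0,0]],
    [255,[0,0,0],[0,0,0]],
    [255,[0,0,0],[0,0,0]],
    [255,[0,0,0],[0,0,0]],
    [255,[0,0,0],[0,0,0]],
    [255,[0,0,0],[0,0,0]],
  ],
)

```text
time_s: 47.6
ee_pos: [502.9, 291.4, 128.0]
ee_rot: [179.9, -0.1, 10.5]
force: [-1.1, -0.5, -2.8]
gripper_width: 50.0
gripper_force: 19.9
```

```bash
python3 - <<'E'
from c import *
s=state(); print(s['ee_pos'],s['force'],s['time_s'])
f=grab('wrist'); 
for o in outline_of(f,'tin')[:1]:
    P=pts(f,o['pixels']); print(np.percentile(P[:,2],[50,90]), rect(P[P[:,2]>125]))
ends(f,'tin',135,92); print(state()['ee_pos'])
E
```

```text
[502.86189788 291.43424872 127.97859789] [-1.06651505 -0.51446071 -2.82433563] 47.6
[135.36013948 136.22122421] (array([507.2, 292.5]), array([82.6, 50.2]), 9.8)
tin 0.83 seen [507.1 292.5] [82.4 50.3] 9.8 far end [547.7 299.5] centre [502.4 291.7]
[502.84484049 291.41750063 127.94813588]
```

Emit:
servo_tool(
  steps=[
    [255,[0,0,1],[0,0,0]],
    [255,[0,0,0.8],[0,0,0]],
    [255,[0,0,0],[0,0,0]],
    [255,[0,0,0],[0,0,0]],
    [150,[0,0,0],[0,0,0]],
    [0,[0,0,0],[0,0,0]],
    [0,[0,0,0],[0,0,0]],
    [0,[0,0,0],[0,0,0]],
    [0,[0,0,0],[0,0,0]],
    [0,[0,0,0],[0,0,0]],
  ],
)

```text
time_s: 48.75
ee_pos: [502.9, 291.4, 126.0]
ee_rot: [179.9, -0.1, 10.5]
force: [0.4, -1.9, 0.1]
gripper_width: 87.0
gripper_force: 0.0
```

Emit:
servo_tool(
  steps=[
    [0,[0,0,-4],[0,0,0]],
    [0,[0,0,-15],[0,0,0]],
    [0,[0,0,-35],[0,0,0]],
    [0,[0,0,-40],[0,0,0]],
    [0,[-20,0,-30],[0,0,0]],
    [0,[-40,0,-10],[0,0,0]],
    [0,[-40,0,0],[0,0,0]],
    [0,[-20,0,0],[0,0,0]],
    [0,[0,0,0],[0,0,0]],
    [0,[0,0,0],[0,0,0]],
  ],
)

```text
time_s: 49.75
ee_pos: [385.0, 270.1, 260.5]
ee_rot: [179.9, -0.2, 10.5]
force: [0.4, 0.0, 0.1]
gripper_width: 91.1
gripper_force: 0.0
```

```bash
python3 - <<'E'
from c import *
s=state(); print(s['ee_pos'],s['time_s'])
f=grab('wrist'); save(f,'w7')
for n,z in [('tin',134),('case',100),('carton',56)]: 
  for o in outline_of(f,n)[:1]:
    P=pts(f,o['pixels']); Q=P[abs(P[:,2]-z)<5]; print(n,len(Q),rect(Q) if len(Q)>9 else P.max(0))
f=grab('top'); save(f,'top3')
for n,z in [('tin',134),('bottle',188)]: 
  for o in outline_of(f,n)[:1]:
    P=pts(f,o['pixels']); Q=P[abs(P[:,2]-z)<7]; print(n,len(Q),rect(Q) if len(Q)>9 else P.max(0))
E
```

```text
[384.98858473 270.12516646 260.51222211] 49.75
tin 8835 (array([502.2, 291.8]), array([92.3, 49.9]), 9.9)
case 781 (array([501. , 291.9]), array([109.8,  58. ]), 10.5)
carton 496 (array([440.7, 281. ]), array([63.2,  7.1]), -79.5)
tin 1181 (array([503.8, 290.3]), array([93.2, 51.3]), 9.6)
bottle 569 (array([514.6,  52.1]), array([48.5, 48.4]), 86.9)
```

View pics/w7.png

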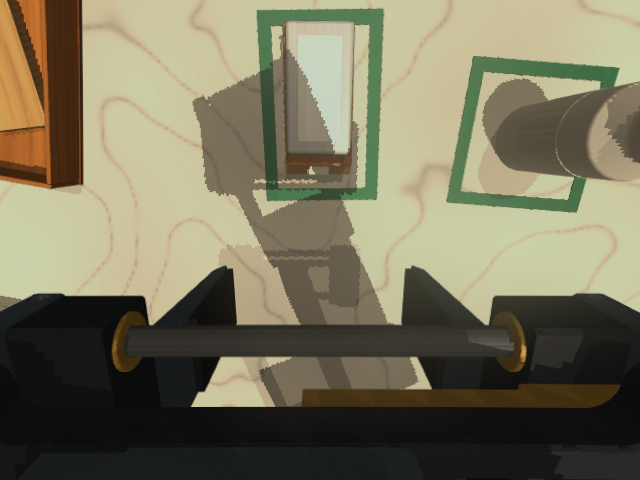

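The picture shows the stack at (318,95) standing inside the rectangle and the bottle in the square. Measured centring is within about 2 mm, and the gripper is clear.

```bash
python3 -c "
from workcell import ticket
print(ticket.job_done())"
```

```text
the job is handed in; nothing more can be done
None
```

The job is handed in at about 50 s of the 72 s limit, though no verdict came back: the bottle stands in the taped square about 1 mm off centre, the carton, case and tin are stacked in the rectangle within about 3 mm of each other and the mark, and the open gripper touches nothing.

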